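# Cull the short sample pots and uncap the good ones

## Robot

A 7-joint arm with a two-finger parallel gripper is mounted at the origin on the work surface. World frame = base frame: x ahead of the robot, y to its left, z up, the work surface at z = 0. Lengths are in mm, angles in rad, forces in N, time in s.
With the tool pointing down it reaches from about 400 to 850 mm from the base axis. Payload 10.4 kg.
Tool frame: the origin (TCP) lies on the mounting face of the last link; the fingertips stand 173 mm ahead of it and the grasp point (between the pads) lies 155 mm ahead of it; z points along the fingers, y is the direction in which the jaws open and shut (so a half turn about z gives the same grasp; the last joint's range is limited). The gripper opens to 85 mm and grips with 20 to 120 N. Pads are 22 mm wide; open, the fingers measure 114 mm over their backs; the gripper's body (76 mm by 85 mm) begins 54 mm behind the grasp point. The pads swing forward as they close: fully open they stand 13 mm farther back than shut.
Start: joints at [1.308, 0.332, -0.065, 1.46, 0.022, 1.35, -0.088], TCP at [148.456, -607.119, 404.738] pointing down, gripper open.
Joint ranges: [-2.6, 2.6], [-0.5, 2.12], [-1.47, 1.34], [0.16, 2.42], [-1.27, 4.41], [0.06, 2.06], [-2.6, 2.6]. Speed limits (rad/s): [2.22, 2.22, 2.79, 2.79, 3.14, 3.14, 3.14].

## Interface

Orientations are given as a unit quaternion [w, x, y, z].
In Python, from station import robot gives the robot as it stands. The module is installed in compiled form; this text tells all that it offers.
- The arm moves only by the tool arm_command, never from a script. Its arguments are lists of equal length, an entry for each row: "dp": the shift along the tool's x, y, z in mm, a list of three; "twist": the turn about the tool's z in degrees; "fingers": the closure in counts, from 0 (fully open) to 255 (shut). In form: {"dp": [[dx, dy, dz], ...], "twist": [twist, ...], "fingers": [fingers, ...]}. A call has 1 to 20 rows; each row is the pose to reach, as a shift and turn from the pose commanded when the call began, along the tool's axes at that moment; what a row does not reach only later rows make up. A row lasts 1/8 s, in which the tool goes at most 62.5 mm and 10.7 degrees, less where a joint would pass 70% of its speed; a pose out of reach is approached as far as the arm can. A call with a gripper value outside its range is refused whole. The fingers move at their own pace and stop on an object; the grip force is fixed at half the most. Time passes only in rows, so rows that repeat a pose let the fingers close. It gives the time, the measured TCP pose, the force and the opening at its end, in the units of the state.
- robot.state(): the state, without advancing time (a new reading comes with each control period).
- robot.capture(name): name is "scene" or "top" or "wrist"; returns a dict with "pixels" (420x560x3 uint8, red, green, blue), "range_z" (420x560 float32, mm along the optical axis (not along the pixel's ray), 0 where there is no reading), "fx", "fy", "cx", "cy" (pixels), "xyz" and "rotation" of the camera in the world; the wrist camera has in their place "T_tool_cam" (4x4, takes a point from camera to tool coordinates, whose origin is the TCP and whose axes are the flange's). Camera axes: x right, y down, z forward; pixel columns grow to the right and rows downward; lengths in mm; the calibration is good to about 2 mm. The wrist camera is an equidistant fisheye: a pixel r from the principal point sees the ray r / f radians off the axis. A picture is of the moment at which its call begins: read the wrist's pose just before it.
- robot.sign_off(): hands the job in, once; it reports no verdict.
The state is a dict: "time_s": time; "q": joint angles; "joint_velocities": joint speeds; "effort": joint torques, N m; "tool_pos": TCP position; "ee_rot": TCP orientation; "ft_force": force on the tool from outside, world axes, zero at the start; "wrist_torque": the same for the moment, N m; "grip_width": finger opening in mm.
Only numpy, scipy, OpenCV 4.12 (cv2) and the standard library are available. Lean on these libraries where they do the work, as an engineer would, in place of code of your own. Each camera call takes 0.05 s, during which the arm holds its last target. There are 200 camera calls.

## Task

Get the batch of sample pots on the pad ready for filling. First, with every good pot still capped, clear all the short, sealed pots off into the open carton; then lift the loose cap off each full-height pot and set it down in a recess of the cap tray, one cap to a recess. Leave the full-height pots standing where they are and do not disturb the water bottle or the roll of tape.

Things in the scene. Friction and masses are not known exactly. Their poses are not given: they have to be found in the camera images.
- pad: fixed flat grey bench pad, 340 x 340 mm, 4 mm thick, on which the batch of pots stands in three rows of three places, 108 mm apart (some places empty); origin under its centre
- pot1: full-height sample pot (always four): round whitish body 50 mm in diameter and 90 mm high, then a neck 28 mm in diameter and 14 mm high; 0.35 kg, loose on the pad; origin at the centre of its underside, z up along its axis. With its cap on it stands 124 mm high
- cap1_mid (a point): middle of the loose red cap that starts on pot1: hexagonal prism 40 mm across flats (46 across corners), 34 mm high, open below (cavity 16 mm deep round the neck), 0.03 kg; rests unfastened on the pot's shoulder and lifts straight off. The point is on its axis, 17 mm above its lower rim; z up along the axis, flats face its x and 60 deg either side
- pot2: full-height sample pot (always four): round whitish body 50 mm in diameter and 90 mm high, then a neck 28 mm in diameter and 14 mm high; 0.35 kg, loose on the pad; origin at the centre of its underside, z up along its axis. With its cap on it stands 124 mm high
- cap2_mid (a point): middle of the loose red cap that starts on pot2: hexagonal prism 40 mm across flats (46 across corners), 34 mm high, open below (cavity 16 mm deep round the neck), 0.03 kg; rests unfastened on the pot's shoulder and lifts straight off. The point is on its axis, 17 mm above its lower rim; z up along the axis, flats face its x and 60 deg either side
- pot3: full-height sample pot (always four): round whitish body 50 mm in diameter and 90 mm high, then a neck 28 mm in diameter and 14 mm high; 0.35 kg, loose on the pad; origin at the centre of its underside, z up along its axis. With its cap on it stands 124 mm high
- cap3_mid (a point): middle of the loose red cap that starts on pot3: hexagonal prism 40 mm across flats (46 across corners), 34 mm high, open below (cavity 16 mm deep round the neck), 0.03 kg; rests unfastened on the pot's shoulder and lifts straight off. The point is on its axis, 17 mm above its lower rim; z up along the axis, flats face its x and 60 deg either side
- pot4: full-height sample pot (always four): round whitish body 50 mm in diameter and 90 mm high, then a neck 28 mm in diameter and 14 mm high; 0.35 kg, loose on the pad; origin at the centre of its underside, z up along its axis. With its cap on it stands 124 mm high
- cap4_mid (a point): middle of the loose red cap that starts on pot4: hexagonal prism 40 mm across flats (46 across corners), 34 mm high, open below (cavity 16 mm deep round the neck), 0.03 kg; rests unfastened on the pot's shoulder and lifts straight off. The point is on its axis, 17 mm above its lower rim; z up along the axis, flats face its x and 60 deg either side
- short1_mid (a point): middle of a short pot (2 to 4 of the 5 are present): round whitish body 50 mm in diameter, 50 mm high, with a sealed, fixed red hexagonal cap (40 mm across flats, 34 mm high), 84 mm high in all, 0.08 kg, most of it in the body, loose on the pad. The point is on its axis, 42 mm above its underside; z up along the axis, flats face its x and 60 deg either side
- short2_mid (a point): middle of a short pot (2 to 4 of the 5 are present): round whitish body 50 mm in diameter, 50 mm high, with a sealed, fixed red hexagonal cap (40 mm across flats, 34 mm high), 84 mm high in all, 0.08 kg, most of it in the body, loose on the pad. The point is on its axis, 42 mm above its underside; z up along the axis, flats face its x and 60 deg either side
- short3_mid (a point): middle of a short pot (2 to 4 of the 5 are present): round whitish body 50 mm in diameter, 50 mm high, with a sealed, fixed red hexagonal cap (40 mm across flats, 34 mm high), 84 mm high in all, 0.08 kg, most of it in the body, loose on the pad. The point is on its axis, 42 mm above its underside; z up along the axis, flats face its x and 60 deg either side
- short4_mid (a point): middle of a short pot (2 to 4 of the 5 are present): round whitish body 50 mm in diameter, 50 mm high, with a sealed, fixed red hexagonal cap (40 mm across flats, 34 mm high), 84 mm high in all, 0.08 kg, most of it in the body, loose on the pad. The point is on its axis, 42 mm above its underside; z up along the axis, flats face its x and 60 deg either side
- short5_mid (a point): middle of a short pot (2 to 4 of the 5 are present): round whitish body 50 mm in diameter, 50 mm high, with a sealed, fixed red hexagonal cap (40 mm across flats, 34 mm high), 84 mm high in all, 0.08 kg, most of it in the body, loose on the pad. The point is on its axis, 42 mm above its underside; z up along the axis, flats face its x and 60 deg either side
- carton: fixed open cardboard carton, 250 mm along its x, 180 mm along its y, 80 mm high, walls and floor 4 mm thick, two flaps hanging outside its y walls to 20 mm out; origin under its centre; stands on one side of the pad, the cap tray on the other
- cap_tray: fixed white plate 170 x 170 x 16 mm with four square recesses 54 mm wide and 10 mm deep; origin under its centre
- recess1 (a point): centre of the floor of recess 1 of the cap tray (6 mm above the table, 10 mm below the plate's top; recesses are 82 mm apart)
- recess2 (a point): centre of the floor of recess 2 of the cap tray (6 mm above the table, 10 mm below the plate's top; recesses are 82 mm apart)
- recess3 (a point): centre of the floor of recess 3 of the cap tray (6 mm above the table, 10 mm below the plate's top; recesses are 82 mm apart)
- recess4 (a point): centre of the floor of recess 4 of the cap tray (6 mm above the table, 10 mm below the plate's top; recesses are 82 mm apart)
- water_bottle: bystander: water bottle 64 mm in diameter, 190 mm high; origin under its centre
- tape_roll: bystander: roll of tape lying flat, 90 mm in diameter, 40 mm high; origin under its centre

How it is judged (in metres and radians):
On the way, in this order (a step that is already met when the one before it is completed fails the run):
1. all short pots are in the carton while every full-height pot still has its cap on (x of short1_mid in the frame of carton between -0.12 and 0.12 m and y of short1_mid in the frame of carton between -0.085 and 0.085 m and height (world z) of each of short1_mid, short2_mid, short3_mid, short4_mid, short5_mid below 0.075 m and linear speed of each of short1, short2, short3, short4, short5 below 0.03 m/s and x of short2_mid in the frame of carton between -0.12 and 0.12 m and y of short2_mid in the frame of carton between -0.085 and 0.085 m and x of short3_mid in the frame of carton between -0.12 and 0.12 m and y of short3_mid in the frame of carton between -0.085 and 0.085 m and x of short4_mid in the frame of carton between -0.12 and 0.12 m and y of short4_mid in the frame of carton between -0.085 and 0.085 m and x of short5_mid in the frame of carton between -0.12 and 0.12 m and y of short5_mid in the frame of carton between -0.085 and 0.085 m and distance between cap1_mid and pot1 between 0.095 and 0.125 m and distance between cap2_mid and pot2 between 0.095 and 0.125 m and distance between cap3_mid and pot3 between 0.095 and 0.125 m and distance between cap4_mid and pot4 between 0.095 and 0.125 m), for 0.2 s.
2. every loose cap lies in a recess of the cap tray ((horizontal distance between cap1_mid and recess1 below 0.015 m or horizontal distance between cap1_mid and recess2 below 0.015 m or horizontal distance between cap1_mid and recess3 below 0.015 m or horizontal distance between cap1_mid and recess4 below 0.015 m) and height (world z) of each of cap1_mid, cap2_mid, cap3_mid, cap4_mid below 0.033 m and linear speed of each of cap1, cap2, cap3, cap4 below 0.03 m/s and (horizontal distance between cap2_mid and recess1 below 0.015 m or horizontal distance between cap2_mid and recess2 below 0.015 m or horizontal distance between cap2_mid and recess3 below 0.015 m or horizontal distance between cap2_mid and recess4 below 0.015 m) and (horizontal distance between cap3_mid and recess1 below 0.015 m or horizontal distance between cap3_mid and recess2 below 0.015 m or horizontal distance between cap3_mid and recess3 below 0.015 m or horizontal distance between cap3_mid and recess4 below 0.015 m) and (horizontal distance between cap4_mid and recess1 below 0.015 m or horizontal distance between cap4_mid and recess2 below 0.015 m or horizontal distance between cap4_mid and recess3 below 0.015 m or horizontal distance between cap4_mid and recess4 below 0.015 m)), for 0.2 s.
At the end, for the whole second after the job is handed in: Every short pot is inside the carton (middle within its walls, below 75 mm), every loose cap lies in a recess, either way up (middle within 15 mm of the recess's centre, below 33 mm), all at rest; the four full-height pots stand upright (0.12 rad) within 50 mm of their starts (all of step 2 and x of short1_mid in the frame of carton between -0.12 and 0.12 m and y of short1_mid in the frame of carton between -0.085 and 0.085 m and height (world z) of each of short1_mid, short2_mid, short3_mid, short4_mid, short5_mid below 0.075 m and linear speed of each of short1, short2, short3, short4, short5 below 0.03 m/s and x of short2_mid in the frame of carton between -0.12 and 0.12 m and y of short2_mid in the frame of carton between -0.085 and 0.085 m and x of short3_mid in the frame of carton between -0.12 and 0.12 m and y of short3_mid in the frame of carton between -0.085 and 0.085 m and x of short4_mid in the frame of carton between -0.12 and 0.12 m and y of short4_mid in the frame of carton between -0.085 and 0.085 m and x of short5_mid in the frame of carton between -0.12 and 0.12 m and y of short5_mid in the frame of carton between -0.085 and 0.085 m and angle between each of pot1, pot2, pot3, pot4's own z axis and vertical below 0.12 rad and distance of each of pot1, pot2, pot3, pot4 from where it was at the start of the episode below 0.05 m); the robot touches nothing.
It fails at once if the water bottle is moved more than 30 mm (distance of water_bottle from where it was at the start of the episode above 0.03 m).
It fails at once if the tape roll is moved more than 30 mm (distance of tape_roll from where it was at the start of the episode above 0.03 m).
Of short1, short2, short3, short4, short5 only 2 to 4 are there at a start; the rules pass over those that are not, and their reading is None.
At some moment in a run one of short1, short2, short3, short4, short5 may be knocked a few centimetres aside while the robot is not near it.
Once in a run the grip may slacken for a moment while it holds something.
It also fails if it takes over 210 s, if anything falls off the work surface, if the arm or the gripper's body presses on something with over 40 N, if the wrist force passes 120 N, or if a joint passes its speed limit or range.

## Working session

There is one attempt and no reset: what is moved stays moved. The work goes in short steps, Python scripts to look and compute and a tool call to move; the robot and the scene stay as the last step left them, time stands still between calls to the robot, and variables do not carry over. Pictures are saved under pics/ and viewed, about 12 in all and at most 16, crops included, and the job is handed in when it is done.

Besides the shell and the picture viewer there is one more tool, called after "Request:" as name(argument=value, ...) on one line, values as JSON. arm_command: Moves the arm, as the interface text tells. Its arguments: {"type":"object","properties":{"dp":{"type":"array"},"twist":{"type":"array"},"fingers":{"type":"array"}},"required":["dp","twist","fingers"]}

```bash
mkdir -p pics; cat > h.py <<'E'
import numpy as np, cv2
from station import robot
from scipy.spatial.transform import Rotation as R
def rot(q):
    q=np.array(q,float)
    return q if q.shape==(3,3) else R.from_quat(q,scalar_first=True).as_matrix()
def cloud(c):
    z=c["range_z"].astype(float); v,u=np.indices(z.shape)
    p=np.stack([(u-c["cx"])/c["fx"]*z,(v-c["cy"])/c["fy"]*z,z],-1)
    return p@rot(c["rotation"]).T+np.array(c["xyz"])
E
python3 - <<'E'
from h import *
s=robot.state(); print(s)
for n in("scene","top"):
    c=robot.capture(n); cv2.imwrite(f"pics/{n}0.png",c["pixels"][...,::-1]); np.savez(f"{n}0.npz",**c)
    print(n,{k:c[k] for k in c if k not in("pixels","range_z")})
E
```

```text
{'time_s': 0.0, 'q': array([ 1.30842344,  0.33289167, -0.0646867 ,  1.46094745,  0.02161851,
        1.34988821, -0.08848478]), 'joint_velocities': array([-5.33252284e-04,  1.23089016e-03,  6.22406118e-04,  8.01312128e-05,
        8.91335517e-04,  1.85512208e-03, -1.52462368e-04]), 'effort': array([ 2.09555088e-03, -6.25444651e+01,  5.05123765e-02, -3.91600049e+01,
        1.63195952e-02,  9.99903772e-03,  4.65485323e-05]), 'tool_pos': array([ 148.39248363, -606.99907697,  403.90043313]), 'ee_rot': array([-7.07525539e-04,  9.92820302e-01,  1.19613251e-01, -1.29811773e-04]), 'ft_force': array([ 0.60231247,  0.09482563, -0.65938869]), 'wrist_torque': array([ 0.02669975, -0.00017538, -0.0026364 ]), 'grip_width': 85.51478094392138}
scene {'fx': 498.39813163118737, 'fy': 498.39813163118737, 'cx': 289.41364922527055, 'cy': 217.22752333296287, 'xyz': array([ 962.36402346,  433.08223036, 1070.08082207]), 'rotation': array([-0.09597773,  0.34655895,  0.89861392, -0.25135274])}
top {'fx': 447.15957565911833, 'fy': 447.15957565911833, 'cx': 277.2528007585293, 'cy': 200.7099867415061, 'xyz': array([ 441.12919526,   -6.69333409, 1120.92711251]), 'rotation': array([-0.03623125,  0.71239233, -0.6998638 ,  0.03708277])}
```

View pics/top0.png

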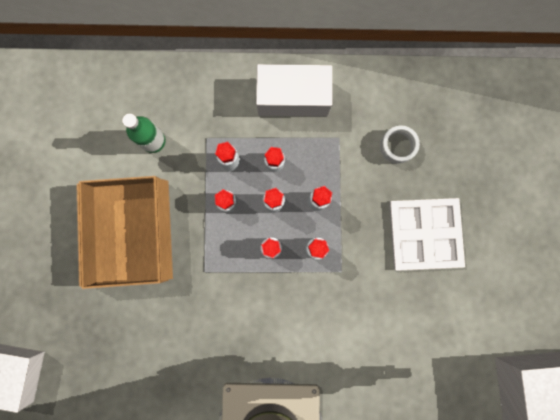

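View pics/scene0.png

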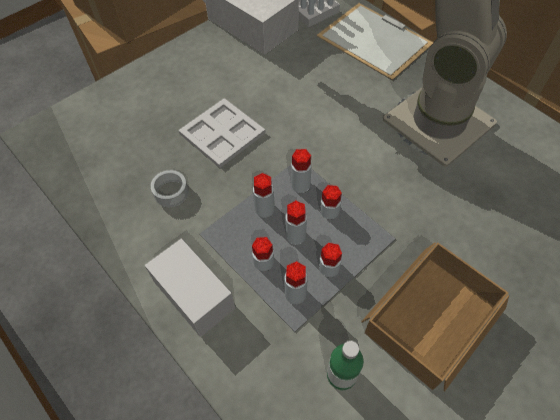

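```bash
cat >> h.py <<'E'
def redtops(c,names=True):
    P=cloud(c); hsv=cv2.cvtColor(c["pixels"],cv2.COLOR_RGB2HSV)
    m=((hsv[...,0]<10)|(hsv[...,0]>170))&(hsv[...,1]>110)&(hsv[...,2]>60)&(c["range_z"]>0)
    n,l,st,_=cv2.connectedComponentsWithStats(m.astype(np.uint8))
    out=[]
    for i in range(1,n):
        if st[i,4]<40: continue
        q=P[l==i]; top=np.percentile(q[:,2],90)
        k=(l==i)&(abs(P[...,2]-top)<6)
        p=P[k]; h=p[:,:2].astype(np.float32)
        best=None
        cen=(h.max(0)+h.min(0))/2
        # hex orientation: flat dirs minimise summed extents
        w=[max(np.ptp(h@[np.cos(a+j),np.sin(a+j)]) for j in(0,np.pi/3,-np.pi/3)) for a in np.radians(range(60))]
        a=int(np.argmin(w)); J=[0,np.pi/3,-np.pi/3]
        D=np.array([[np.cos(np.radians(a)+j),np.sin(np.radians(a)+j)] for j in J])
        mid=np.array([(h@d).max()+(h@d).min() for d in D])/2
        cen=np.linalg.lstsq(D,mid,rcond=None)[0]
        vv,uu=np.nonzero(l==i)
        out.append((cen.round(1),round(top,1),a,round(min(w),1),st[i,4],(int(uu.mean()),int(vv.mean()))))
    return out
E
python3 - <<'E'
from h import *
for n in("top","scene"):
    c=dict(np.load(f"{n}0.npz")); print(n)
    for o in redtops(c): print(*o)
    P=cloud(c); print(np.round(np.median(P[(P[...,2]<40)&(c["range_z"]>0)],0)))
c=dict(np.load("top0.npz"));P=cloud(c)
z=np.where(c["range_z"]>0,P[...,2],-50)
cv2.imwrite("pics/hz.png",np.clip(z+20,0,255).astype(np.uint8))
E
```

```text
top
[656.1 113.6] 129.0 17 40.5 306 (224, 151)
[656.1   2.4] 88.9 53 40.4 282 (273, 156)
[ 558.8 -107.3] 128.5 18 40.3 297 (321, 195)
[551.8 117.9] 88.9 35 40.4 287 (223, 198)
[552.5   1.8] 129.1 20 39.5 287 (273, 197)
[440.5   5.7] 89.3 42 39.7 266 (270, 247)
[ 441.3 -100.6] 129.2 49 39.9 292 (318, 248)
[537. -22.  -1.]
scene
[ 443.4 -100.5] 128.8 52 43.5 337 (301, 158)
[ 561.3 -106.7] 128.7 23 41.8 335 (262, 184)
[443.2   6.3] 88.8 30 43.4 335 (331, 195)
[555.5   1.6] 129.3 15 42.6 357 (295, 211)
[657.9   3. ] 89.1 56 42.4 367 (261, 247)
[554.2 118.8] 89.3 29 41.8 373 (330, 253)
[658.1 113.9] 129.0 15 41.4 412 (295, 273)
[ 522. -176.   -1.]
```

```bash
python3 - <<'E'
from h import *
for n in("top","scene"):
    c=dict(np.load(f"{n}0.npz"));P=cloud(c);ok=c["range_z"]>0
    def comps(lo,hi,lab,x0=250,x1=900,y0=-600,y1=600,mn=30):
        m=ok&(P[...,2]>lo)&(P[...,2]<hi)&(P[...,0]>x0)&(P[...,0]<x1)&(P[...,1]>y0)&(P[...,1]<y1)
        k,l,st,_=cv2.connectedComponentsWithStats(m.astype(np.uint8))
        for i in range(1,k):
            if st[i,4]<mn: continue
            p=P[l==i]; r=cv2.minAreaRect(p[:,:2].astype(np.float32))
            print(n,lab,np.round(r[0],1),np.round(r[1],1),round(r[2],1),'z',np.round(np.median(p[:,2]),1),st[i,4])
    comps(72,90,"carton",y0=180)
    comps(12,24,"tray",y1=-180)
    comps(34,50,"tape",y1=-180)
    comps(3,10,"recfloor",y1=-200,x0=380,x1=640)
    comps(185,205,"bottle",y0=100)
    comps(60,250,"any",x0=680,y0=-250,y1=250)
E
```

```text
top carton [692.1 296.9] [24.9 62.2] 47.6 z 82.5 77
top carton [472.7 359.1] [250.6 193.1] 4.9 z 78.6 1371
top tray [ 722.4 -328.4] [61.8 19.3] 46.8 z 18.7 47
top tray [ 679.4 -283.8] [72.6 19. ] 42.5 z 17.4 49
top tray [ 481.9 -378.7] [170.1 171.8] 3.5 z 14.8 2617
top tape [ 703.  -310.4] [87.  89.4] 45.9 z 38.1 414
top recfloor [ 522.  -337.2] [54.8 54. ] 1.2 z 5.5 371
top recfloor [ 525.6 -419.9] [53.7 53.1] 3.3 z 5.1 355
top recfloor [ 439.7 -342.3] [56.6 53.3] 3.6 z 5.4 397
top recfloor [ 443.6 -425.2] [54.  52.8] 3.5 z 5.3 354
top bottle [706.  311.3] [29.5 27.9] 24.5 z 188.4 148
top any [828.2 -42. ] [102.2 178.9] 0.1 z 88.3 3284
scene carton [473.7 360.1] [252.9 192.6] 5.1 z 78.8 1524
scene carton [726.9 320.6] [25.  62.2] 23.3 z 82.8 85
scene tray [ 484.2 -378.4] [172.5 175.3] 3.4 z 15.2 1686
scene tray [ 699.2 -330.9] [29.9 67.5] 73.4 z 18.4 81
scene tray [ 712.8 -283.8] [40.3 88. ] 74.3 z 17.5 92
scene tape [ 706.1 -308.7] [90.9 87.3] 88.7 z 38.4 381
scene recfloor [ 442.7 -426.1] [51.9 54.4] 1.5 z 5.6 198
scene recfloor [ 524.6 -422.6] [52.6 49.3] 5.8 z 5.7 204
scene recfloor [ 436.5 -343.3] [52.8 56.1] 3.5 z 5.7 218
scene recfloor [ 429.5 -298.2] [72.1  6.6] 3.5 z 6.2 36
scene recfloor [ 519.3 -340.4] [52.  51.8] 1.8 z 5.7 224
scene bottle [708.2 312.2] [28.1 26.9] 44.5 z 189.3 214
scene any [830.6 -42.5] [100.7 184.1] 0.3 z 88.9 3899
scene any [681.9 114.8] [ 3.3 19.3] 0.9 z 80.2 50
```

```bash
cat > plan.py <<'E'
"""plan.py x,y,z,yaw ...  : chained grasp-point targets; prints shift/twist of each from the pose of the one before (first from the state)"""
import sys; from h import *
def run(targets):
    s=robot.state(); r=rot(s["ee_rot"]); p=np.array(s["tool_pos"])+155*r[:,2]
    psi=np.degrees(np.arctan2(r[1,1],r[0,1])); print("now grasp",p.round(1),"yaw",round(psi,1),"t",round(s["time_s"],1),"w",round(s["grip_width"],1),"q7",round(s["q"][6],2))
    for x,y,z,a in targets:
        t=np.radians(psi); yv=np.array([np.cos(t),np.sin(t)]); xv=np.array([-yv[1],yv[0]])  # x = y x z, z down
        assert abs(xv@r[:2,0])>0 
        d=np.array([x,y])-p[:2]; da=(a-psi+90)%180-90
        # keep near radial: |yaw-azimuth|<110
        az=np.degrees(np.arctan2(y,x)); rel=(psi+da-az)
        if rel>105: da-=180
        if rel<-105: da+=180
        print("dp",np.round([d@xv,d@yv,p[2]-z],1),"twist",round(-da,1),"dist",round(np.linalg.norm(d)))
        psi+=da; p=np.array([x,y,z])
    return r
if __name__=="__main__":
    r=run([tuple(map(float,a.split(","))) for a in sys.argv[1:]])
    t=np.arctan2(r[1,1],r[0,1]); print("xcheck",np.round(r[:2,0]@[-np.sin(t),np.cos(t)],3))
E
python3 plan.py 657,2.7,249,55 543,366,249,95
```

```text
now grasp [ 148.4 -606.8  249. ] yaw -76.3 t 0.1 w 85.2 q7 -0.09
dp [ 638.9 -471.3    0. ] twist -131.3 dist 794
dp [301.8 232.2   0. ] twist -40.0 dist 381
xcheck 1.0
```

Request:
arm_command(dp=[[639, -471, 0], [639, -471, 0], [639, -471, 0], [639, -471, 0], [639, -471, 0], [639, -471, 0], [639, -471, 0], [639, -471, 0], [639, -471, 0], [639, -471, 0], [639, -471, 0], [639, -471, 0], [639, -471, 0], [639, -471, 0], [639, -471, 0], [639, -471, 0], [639, -471, 0], [639, -471, 0]], twist=[-131, -131, -131, -131, -131, -131, -131, -131, -131, -131, -131, -131, -131, -131, -131, -131, -131, -131], fingers=[0, 0, 0, 0, 0, 0, 0, 0, 0, 0, 0, 0, 0, 0, 0, 0, 0, 0])

```text
time_s: 2.35
tool_pos: [657.1, 1.6, 404.9]
ee_rot: [0.0, 0.303, 0.953, -0.0]
ft_force: [0.8, 0.8, 0.4]
grip_width: 85.7
```

```bash
python3 - <<'E'
from h import *
s=robot.state(); c=robot.capture("wrist"); cv2.imwrite("pics/w1.png",c["pixels"][...,::-1])
print(s["tool_pos"],c["fx"],c["cx"],c["cy"],c["T_tool_cam"])
for o in redtops(robot.capture("scene")): print(*o)
E
python3 plan.py 657,2.7,249,55 657,2.7,78,55 538,365,249,55
```

```text
[657.11944523   1.5779532  404.93697751] 325.19226210127806 284.7431738385327 213.25598926929888 [[ 4.19451250e-04 -9.45832227e-01 -3.24655544e-01  8.42353525e+01]
 [ 9.99998935e-01 -5.69953783e-05  1.45803415e-03 -5.24821478e-02]
 [-1.39755955e-03 -3.24655810e-01  9.45831196e-01  3.11336854e+01]
 [ 0.00000000e+00  0.00000000e+00  0.00000000e+00  1.00000000e+00]]
[ 443.5 -100.4] 129.1 46 43.0 338 (300, 158)
[653.4  27.8] 343.8 0 0.0 49 (268, 188)
[443.3   6.5] 89.0 35 41.7 339 (331, 195)
[555.3   1. ] 128.8 18 42.9 357 (295, 211)
[658.5   2.6] 89.1 57 42.5 367 (261, 247)
[554.1 118.4] 89.2 35 41.0 378 (330, 253)
[658.2 114.1] 129.0 19 41.6 410 (295, 273)
now grasp [657.3   1.8 249.9] yaw 54.7 t 2.5 w 85.4 q7 0.67
dp [0.7 0.6 0.9] twist -0.3 dist 1
dp [  0.   0. 171.] twist -0.0 dist 0
dp [ 305.3  228.5 -171. ] twist -0.0 dist 381
xcheck 1.0
```

View pics/w1.png

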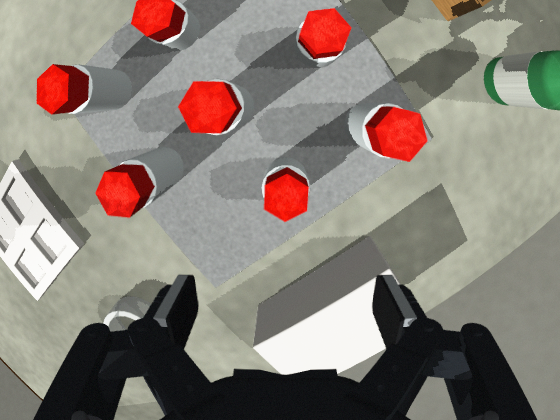

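Request:
arm_command(dp=[[1, 1, 50], [1, 1, 100], [1, 1, 140], [1, 1, 165], [1, 1, 172], [1, 1, 172], [1, 1, 172], [1, 1, 172], [1, 1, 172], [1, 1, 172], [1, 1, 172], [1, 1, 172], [1, 1, 150], [1, 1, 100], [1, 1, 50], [1, 1, 0], [1, 1, 0], [1, 1, 0]], twist=[0, 0, 0, 0, 0, 0, 0, 0, 0, 0, 0, 0, 0, 0, 0, 0, 0, 0], fingers=[0, 0, 0, 0, 0, 0, 255, 255, 255, 255, 255, 255, 255, 255, 255, 255, 255, 255])

```text
time_s: 4.7
tool_pos: [656.8, 3.6, 404.9]
ee_rot: [0.0, 0.303, 0.953, -0.0]
ft_force: [0.3, -0.5, -1.7]
grip_width: 39.2
```

```bash
python3 plan.py 538,365,249,55 538,365,81,55 538,365,249,55 553.5,118.4,249,35 473,359.5,249,55 442,6,249,36 408,354,249,55
```

```text
now grasp [656.8   3.6 249.9] yaw 54.8 t 4.7 w 39.2 q7 0.67
dp [305.6 226.6   0.9] twist -0.2 dist 380
dp [  0.   0. 168.] twist -0.0 dist 0
dp [   0.    0. -168.] twist -0.0 dist 0
dp [-154.1 -193.1    0. ] twist 20.0 dist 247
dp [243.7  72.3   0. ] twist -20.0 dist 254
dp [-177.4 -307.4    0. ] twist 19.0 dist 355
dp [301.5 177.    0. ] twist -19.0 dist 350
xcheck 1.0
```

Request:
arm_command(dp=[[306, 227, 0], [306, 227, 0], [306, 227, 0], [306, 227, 0], [306, 227, 0], [306, 227, 0], [306, 227, 0], [306, 227, 0], [306, 227, 50], [306, 227, 110], [306, 227, 150], [306, 227, 168], [306, 227, 168], [306, 227, 168], [306, 227, 168], [306, 227, 168], [306, 227, 110], [306, 227, 50], [306, 227, 0], [306, 227, 0]], twist=[0, 0, 0, 0, 0, 0, 0, 0, 0, 0, 0, 0, 0, 0, 0, 0, 0, 0, 0, 0], fingers=[255, 255, 255, 255, 255, 255, 255, 255, 255, 255, 255, 255, 255, 60, 60, 60, 60, 60, 60, 0])

```text
time_s: 7.2
tool_pos: [538.2, 366.5, 409.6]
ee_rot: [0.002, 0.303, 0.953, 0.003]
ft_force: [0.2, 0.8, -0.4]
grip_width: 81.0
```

```bash
python3 - <<'E'
from h import *
c=robot.capture("scene");cv2.imwrite("pics/s2.png",c["pixels"][...,::-1])
for o in redtops(c): print(*o)
E
python3 plan.py 553.5,118.4,249,35
```

```text
[ 443.4 -100.4] 128.8 53 42.9 339 (300, 158)
[ 560.5 -108. ] 128.8 23 43.3 334 (262, 184)
[443.4   6.8] 88.7 35 42.7 338 (331, 195)
[555.4   2. ] 129.2 18 42.1 355 (295, 211)
[554.2 118.4] 89.0 31 42.0 378 (330, 253)
[658.2 114.1] 129.1 23 42.1 410 (295, 273)
[541.7 364.1] 89.4 56 40.9 460 (419, 328)
now grasp [538.7 366.2 251.8] yaw 54.7 t 7.2 w 85.1 q7 0.05
dp [-155.2 -193.8    2.8] twist 19.7 dist 248
xcheck 1.0
```

View pics/s2.png

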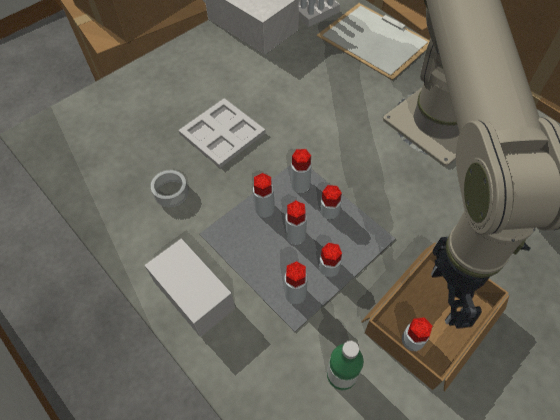

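Request:
arm_command(dp=[[-155, -194, 0], [-155, -194, 0], [-155, -194, 0], [-155, -194, 0], [-155, -194, 0], [-155, -194, 0], [-155, -194, 50], [-155, -194, 110], [-155, -194, 150], [-155, -194, 172], [-155, -194, 172], [-155, -194, 172], [-155, -194, 172], [-155, -194, 172], [-155, -194, 172], [-155, -194, 172], [-155, -194, 150], [-155, -194, 100], [-155, -194, 50], [-155, -194, 0]], twist=[20, 20, 20, 20, 20, 20, 20, 20, 20, 20, 20, 20, 20, 20, 20, 20, 20, 20, 20, 20], fingers=[0, 0, 0, 0, 0, 0, 0, 0, 0, 0, 0, 255, 255, 255, 255, 255, 255, 255, 255, 255])

```text
time_s: 9.75
tool_pos: [552.5, 117.7, 406.7]
ee_rot: [0.0, 0.464, 0.886, 0.0]
ft_force: [0.5, -0.8, -0.9]
grip_width: 38.9
```

```bash
python3 plan.py 472,359,249,55  442.5,6.3,249,36
```

```text
now grasp [552.6 117.6 251.7] yaw 34.7 t 9.8 w 38.9 q7 0.17
dp [244.2  71.3   2.7] twist -20.3 dist 254
dp [-178.1 -305.8    0. ] twist 19.0 dist 354
xcheck 1.0
```

Request:
arm_command(dp=[[244, 71, 0], [244, 71, 0], [244, 71, 0], [244, 71, 0], [244, 71, 0], [244, 71, 0], [244, 71, 0], [244, 71, 50], [244, 71, 110], [244, 71, 150], [244, 71, 168], [244, 71, 168], [244, 71, 168], [244, 71, 168], [244, 71, 168], [244, 71, 168], [244, 71, 110], [244, 71, 50], [244, 71, 0], [244, 71, 0]], twist=[-20, -20, -20, -20, -20, -20, -20, -20, -20, -20, -20, -20, -20, -20, -20, -20, -20, -20, -20, -20], fingers=[255, 255, 255, 255, 255, 255, 255, 255, 255, 255, 255, 255, 60, 60, 60, 60, 60, 60, 60, 0])

```text
time_s: 12.25
tool_pos: [472.2, 359.6, 408.9]
ee_rot: [0.002, 0.303, 0.953, 0.003]
ft_force: [0.4, -0.1, -0.7]
grip_width: 81.1
```

```bash
python3 - <<'E'
from h import *
c=robot.capture("scene")
for o in redtops(c): print(*o)
E
python3 plan.py 442.5,6.3,249,36
```

```text
[ 442.9 -100.4] 129.1 45 44.0 334 (301, 158)
[ 561.4 -106.3] 128.9 12 42.0 334 (262, 184)
[442.9   6.3] 88.7 43 44.0 340 (331, 195)
[555.2   1.5] 129.2 21 42.1 354 (295, 211)
[658.4 113.7] 129.3 18 42.0 412 (295, 273)
[474.3 359.1] 89.2 53 41.8 445 (438, 306)
[541.2 363.9] 89.2 57 41.1 457 (419, 329)
now grasp [472.6 359.2 251.3] yaw 54.7 t 12.3 w 85.3 q7 0.01
dp [-179.2 -305.5    2.3] twist 18.7 dist 354
xcheck 1.0
```

Request:
arm_command(dp=[[-179, -305, 0], [-179, -305, 0], [-179, -305, 0], [-179, -305, 0], [-179, -305, 0], [-179, -305, 0], [-179, -305, 0], [-179, -305, 50], [-179, -305, 110], [-179, -305, 150], [-179, -305, 172], [-179, -305, 172], [-179, -305, 172], [-179, -305, 172], [-179, -305, 172], [-179, -305, 172], [-179, -305, 150], [-179, -305, 100], [-179, -305, 50], [-179, -305, 0]], twist=[19, 19, 19, 19, 19, 19, 19, 19, 19, 19, 19, 19, 19, 19, 19, 19, 19, 19, 19, 19], fingers=[0, 0, 0, 0, 0, 0, 0, 0, 0, 0, 0, 0, 255, 255, 255, 255, 255, 255, 255, 255])

```text
time_s: 14.8
tool_pos: [441.8, 6.5, 406.9]
ee_rot: [0.001, 0.456, 0.89, -0.0]
ft_force: [1.5, -0.5, -1.5]
grip_width: 40.1
```

```bash
python3 plan.py 406,354,249,55  
```

```text
now grasp [442.    6.4 251.9] yaw 35.7 t 14.8 w 40.1 q7 0.55
dp [303.2 173.9   2.9] twist -19.3 dist 350
xcheck 1.0
```

Request:
arm_command(dp=[[303, 174, 0], [303, 174, 0], [303, 174, 0], [303, 174, 0], [303, 174, 0], [303, 174, 0], [303, 174, 0], [303, 174, 0], [303, 174, 50], [303, 174, 110], [303, 174, 150], [303, 174, 168], [303, 174, 168], [303, 174, 168], [303, 174, 168], [303, 174, 168], [303, 174, 110], [303, 174, 50], [303, 174, 0], [303, 174, 0]], twist=[-19, -19, -19, -19, -19, -19, -19, -19, -19, -19, -19, -19, -19, -19, -19, -19, -19, -19, -19, -19], fingers=[255, 255, 255, 255, 255, 255, 255, 255, 255, 255, 255, 255, 255, 60, 60, 60, 60, 60, 60, 0])

```text
time_s: 17.3
tool_pos: [406.5, 354.9, 408.7]
ee_rot: [0.002, 0.303, 0.953, 0.003]
ft_force: [0.1, 0.5, -0.4]
grip_width: 80.9
```

```bash
python3 - <<'E'
from h import *
for n in("scene","top"):
    c=robot.capture(n); print(n);cv2.imwrite(f"pics/{n}3.png",c["pixels"][...,::-1])
    for o in redtops(c): print(*o)
E
python3 plan.py 657,113.9,249,17
```

```text
scene
[ 443.3 -100.4] 129.0 47 43.2 335 (301, 158)
[ 561.2 -107. ] 129.2 19 41.7 335 (262, 184)
[555.1   1.7] 128.7 25 43.2 356 (295, 211)
[658.4 114.2] 129.2 14 42.1 410 (295, 273)
[408.3 353.4] 89.3 3 41.7 448 (455, 285)
[474.1 358.5] 89.2 51 42.0 445 (438, 306)
[541.4 364.1] 89.2 53 40.8 459 (419, 329)
top
[655.9 113.5] 129.2 14 40.4 308 (224, 151)
[ 558.7 -107.4] 129.0 20 40.0 299 (321, 195)
[552.6   1.9] 128.9 20 40.0 287 (273, 197)
[539.7 363.9] 88.8 59 41.4 347 (118, 202)
[472.4 358.5] 89.3 57 40.3 349 (118, 231)
[ 441.3 -100.8] 128.7 50 40.1 290 (318, 248)
[406.4 353.2] 89.3 58 41.2 357 (119, 259)
now grasp [406.5 353.7 249.7] yaw 54.7 t 17.4 w 85.4 q7 -0.03
dp [-343.   -51.2    0.7] twist 37.7 dist 347
xcheck 1.0
```

View pics/scene3.png

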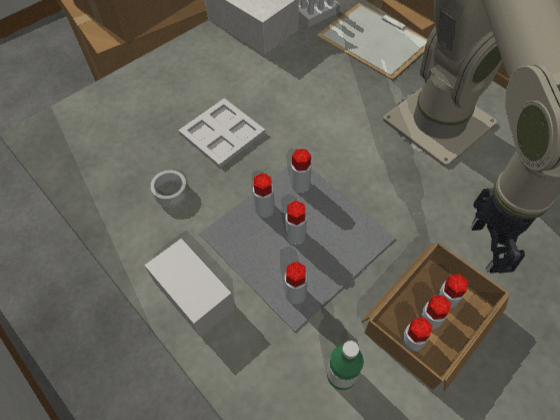

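```bash
python3 plan.py 656.5,113.8,249,-43 521,-335,249,-41.5 553.3,1.8,249,-41 439,-340,249,-41.5 559.5,-107.2,249,-41 526,-417,249,-41.5 442,-100.6,249,-11 444,-422,249,-41.5
```

```text
now grasp [406.5 353.7 249.7] yaw 54.7 t 17.4 w 85.4 q7 -0.03
dp [-342.6  -51.5    0.7] twist 97.7 dist 346
dp [-420.6  207.     0. ] twist -1.5 dist 469
dp [ 273.7 -199.     0. ] twist -0.5 dist 338
dp [-332.9  138.     0. ] twist 0.5 dist 360
dp [254.2 -64.    0. ] twist -0.5 dist 262
dp [-255.8  178.     0. ] twist 0.5 dist 312
dp [ 181.3 -272.6    0. ] twist -30.5 dist 327
dp [-315.1   63.3    0. ] twist 30.5 dist 321
xcheck 1.0
```

Request:
arm_command(dp=[[-343, -51, 0], [-343, -51, 0], [-343, -51, 0], [-343, -51, 0], [-343, -51, 0], [-343, -51, 0], [-343, -51, 0], [-343, -51, 0], [-343, -51, 0], [-343, -51, 0], [-343, -51, 0], [-343, -51, 0]], twist=[98, 98, 98, 98, 98, 98, 98, 98, 98, 98, 98, 98], fingers=[0, 0, 0, 0, 0, 0, 0, 0, 0, 0, 0, 0])

```text
time_s: 18.9
tool_pos: [657.1, 114.1, 404.3]
ee_rot: [-0.0, 0.917, 0.398, -0.0]
ft_force: [0.2, -0.3, 0.7]
grip_width: 85.7
```

```bash
python3 - <<'E'
from h import *
c=robot.capture("wrist"); cv2.imwrite("pics/w4.png",c["pixels"][...,::-1])
E
python3 plan.py 656.5,113.8,249,-43
```

```text
now grasp [657.  114.1 249.4] yaw -43.2 t 18.9 w 85.2 q7 -1.15
dp [-0.6 -0.2  0.4] twist -0.2 dist 1
xcheck 1.0
```

View pics/w4.png

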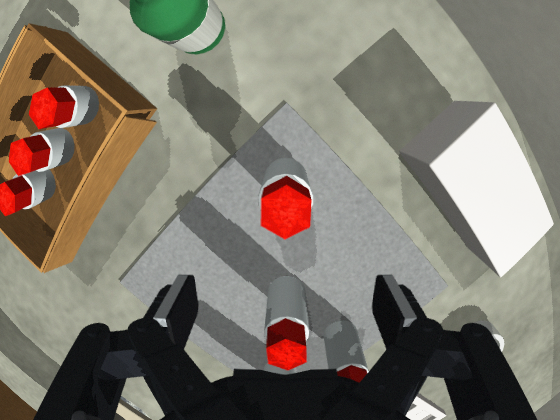

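Request:
arm_command(dp=[[0, 0, 50], [0, 0, 90], [0, 0, 115], [0, 0, 130], [0, 0, 130], [0, 0, 130], [0, 0, 130], [0, 0, 130], [0, 0, 130], [0, 0, 130], [0, 0, 130], [0, 0, 115], [0, 0, 95], [0, 0, 50], [0, 0, 0], [0, 0, 0]], twist=[0, 0, 0, 0, 0, 0, 0, 0, 0, 0, 0, 0, 0, 0, 0, 0], fingers=[0, 0, 0, 0, 0, 255, 255, 255, 255, 255, 255, 255, 255, 255, 255, 255])

```text
time_s: 20.95
tool_pos: [657.5, 114.8, 411.1]
ee_rot: [0.001, 0.918, 0.397, 0.004]
ft_force: [-0.1, 0.1, -1.5]
grip_width: 38.8
```

```bash
python3 plan.py 521,-335,249,-41.5; python3 - <<'E'
from h import *
c=robot.capture("top"); cv2.imwrite("pics/t5.png",c["pixels"][...,::-1])
for o in redtops(c): print(*o)
E
```

```text
now grasp [658.8 115.1 256.1] yaw -43.3 t 20.9 w 38.8 q7 -1.15
dp [-422.2  208.1    7.1] twist -1.8 dist 471
xcheck 1.0
[ 558.6 -107.3] 129.0 18 39.6 293 (321, 195)
[555.5  -6.3] 129.8 50 37.7 154 (276, 195)
[539.3 363.9] 88.8 55 41.6 347 (118, 202)
[472.2 358.6] 89.1 56 40.4 348 (118, 231)
[ 441.5 -100.5] 129.1 50 39.6 297 (318, 248)
[406.8 353.2] 89.4 3 41.1 355 (119, 259)
```

Request:
arm_command(dp=[[-421, 207, 0], [-421, 207, 0], [-421, 207, 0], [-421, 207, 0], [-421, 207, 0], [-421, 207, 0], [-421, 207, 0], [-421, 207, 0], [-421, 207, 0], [-421, 207, 60], [-421, 207, 120], [-421, 207, 175], [-421, 207, 200], [-421, 207, 212], [-421, 207, 213], [-421, 207, 213], [-421, 207, 213]], twist=[-1, -1, -1, -1, -1, -1, -1, -1, -1, -1, -1, -1, -1, -1, -1, -1, -1], fingers=[255, 255, 255, 255, 255, 255, 255, 255, 255, 255, 255, 255, 255, 255, 255, 255, 255])

```text
time_s: 23.12
tool_pos: [519.7, -334.4, 193.0]
ee_rot: [0.001, 0.914, 0.405, 0.001]
ft_force: [0.7, 1.2, -0.5]
grip_width: 39.0
```

```bash
python3 plan.py 521,-335,36,-41.5; python3 - <<'E'
from h import *
c=robot.capture("scene"); cv2.imwrite("pics/s6.png",cv2.resize(c["pixels"][60:260,100:400,::-1],None,fx=2.5,fy=2.5))
for o in redtops(c): print(*o)
E
```

```text
now grasp [ 520.  -334.6   38. ] yaw -42.3 t 23.1 w 39.0 q7 -0.39
dp [0.4 1.  2. ] twist -0.8 dist 1
xcheck 1.0
[ 521.3 -335.3] 46.6 23 42.8 253 (219, 142)
[ 443.1 -100.2] 128.8 44 42.6 335 (301, 158)
[ 561.5 -107.2] 129.0 21 41.3 334 (262, 184)
[555.4   1.5] 129.1 18 41.6 357 (295, 211)
[408.7 353.6] 89.2 58 43.3 445 (455, 285)
[474.8 358.9] 89.4 53 41.8 446 (438, 306)
[541.6 364. ] 89.1 55 41.0 458 (419, 329)
```

View pics/s6.png

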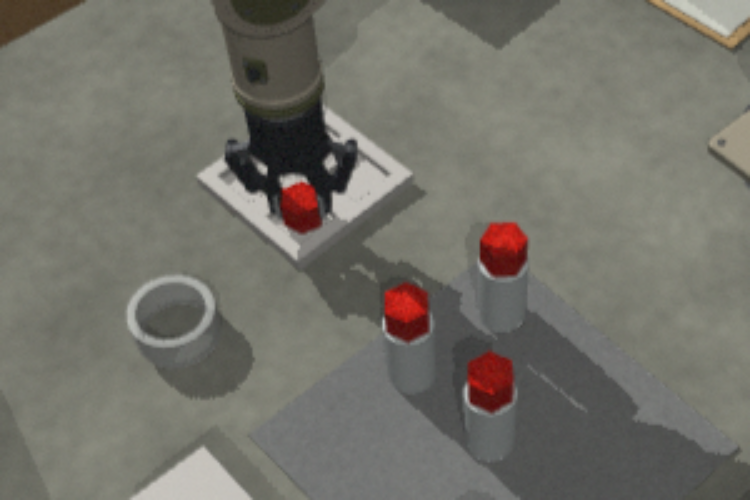

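Request:
arm_command(dp=[[0, 0, 1], [0, 0, 1], [0, 0, 1], [0, 0, 1], [0, 0, -50], [0, 0, -110], [0, 0, -170], [0, 0, -212], [0, 0, -212], [0, 0, -212]], twist=[0, 0, 0, 0, 0, 0, 0, 0, 0, 0], fingers=[70, 70, 70, 70, 70, 70, 70, 0, 0, 0])

```text
time_s: 24.42
tool_pos: [519.1, -334.2, 403.0]
ee_rot: [-0.0, 0.914, 0.405, -0.0]
ft_force: [-0.8, -0.8, -0.1]
grip_width: 85.5
```

```bash
python3 plan.py 553.3,1.8,249,-41; python3 - <<'E'
from h import *
c=robot.capture("scene"); cv2.imwrite("pics/s7.png",c["pixels"][...,::-1])
for o in redtops(c): print(*o)
E
```

```text
now grasp [ 519.  -334.2  248. ] yaw -42.3 t 24.4 w 85.5 q7 -0.33
dp [ 271.7 -200.6   -1. ] twist -1.3 dist 338
xcheck 1.0
[ 521.4 -333.2] 41.1 13 41.3 265 (220, 143)
[ 443.3 -100.3] 128.7 49 42.9 336 (301, 158)
[ 561.3 -106.9] 128.7 19 42.3 332 (262, 184)
[554.9   2.2] 128.9 22 44.0 355 (295, 212)
[409.1 353.6] 89.1 0 43.1 428 (456, 285)
[474.  359.1] 89.4 55 42.5 436 (438, 306)
[541.6 364.2] 89.2 55 41.3 449 (419, 329)
```

Request:
arm_command(dp=[[272, -200, 0], [272, -200, 0], [272, -200, 0], [272, -200, 0], [272, -200, 0], [272, -200, 0], [272, -200, 0], [272, -200, 50], [272, -200, 90], [272, -200, 115], [272, -200, 128], [272, -200, 128], [272, -200, 128], [272, -200, 128], [272, -200, 128], [272, -200, 128], [272, -200, 128], [272, -200, 115], [272, -200, 95], [272, -200, 50]], twist=[1, 1, 1, 1, 1, 1, 1, 1, 1, 1, 1, 1, 1, 1, 1, 1, 1, 1, 1, 1], fingers=[0, 0, 0, 0, 0, 0, 0, 0, 0, 0, 0, 0, 255, 255, 255, 255, 255, 255, 255, 255])

```text
time_s: 26.98
tool_pos: [553.6, 1.3, 353.7]
ee_rot: [-0.001, 0.918, 0.397, -0.001]
ft_force: [1.4, -0.7, 0.2]
grip_width: 39.0
```

```bash
python3 plan.py 439,-340,249,-41.5
```

```text
now grasp [553.1   1.4 198.7] yaw -43.3 t 27.0 w 39.0 q7 -0.96
dp [-326.8  150.8  -50.3] twist -1.8 dist 360
xcheck 1.0
```

Request:
arm_command(dp=[[0, 0, -50], [-327, 151, -50], [-327, 151, -50], [-327, 151, -50], [-327, 151, -50], [-327, 151, -50], [-327, 151, -50], [-327, 151, -50], [-327, 151, -50], [-327, 151, 10], [-327, 151, 70], [-327, 151, 125], [-327, 151, 150], [-327, 151, 162], [-327, 151, 162], [-327, 151, 162], [-327, 151, 162]], twist=[-2, -2, -2, -2, -2, -2, -2, -2, -2, -2, -2, -2, -2, -2, -2, -2, -2], fingers=[255, 255, 255, 255, 255, 255, 255, 255, 255, 255, 255, 255, 255, 255, 255, 255, 255])

```text
time_s: 29.1
tool_pos: [440.5, -340.3, 193.0]
ee_rot: [0.001, 0.911, 0.413, 0.0]
ft_force: [-0.0, 0.3, -0.6]
grip_width: 39.0
```

```bash
python3 plan.py 439,-340,36,-41.5; python3 - <<'E'
from h import *
c=robot.capture("scene"); cv2.imwrite("pics/s8.png",c["pixels"][...,::-1])
for o in redtops(c): print(*o)
E
```

```text
now grasp [ 440.7 -340.5   38. ] yaw -41.3 t 29.1 w 39.0 q7 -0.27
dp [-0.8 -1.6  2. ] twist 0.2 dist 2
xcheck 1.0
[ 442.8 -339.6] 45.5 25 42.1 248 (241, 126)
[ 521.4 -333.4] 40.8 21 42.5 266 (220, 143)
[ 443.9 -100.3] 128.9 59 44.3 336 (300, 159)
[ 561.5 -106.8] 128.9 22 43.0 335 (262, 184)
[408.3 353.8] 89.3 0 42.1 446 (455, 285)
[474.1 358.7] 89.5 48 41.8 448 (438, 306)
[541.5 364.6] 89.4 55 40.7 460 (419, 328)
```

Request:
arm_command(dp=[[-1, -1, 1], [-1, -1, 1], [-1, -1, 1], [-1, -1, 1], [-1, -1, 1], [-1, -1, -50], [-1, -1, -110], [-1, -1, -170], [-1, -1, -212], [-1, -1, -212], [-1, -1, -212]], twist=[0, 0, 0, 0, 0, 0, 0, 0, 0, 0, 0], fingers=[255, 70, 70, 70, 70, 70, 70, 70, 0, 0, 0])

```text
time_s: 30.52
tool_pos: [438.5, -340.1, 403.0]
ee_rot: [-0.0, 0.911, 0.413, -0.0]
ft_force: [0.3, -0.3, -0.6]
grip_width: 85.2
```

```bash
python3 plan.py 559.7,-107.2,249,-41; python3 - <<'E'
from h import *
c=robot.capture("scene"); cv2.imwrite("pics/s9.png",c["pixels"][...,::-1])
for o in redtops(c): print(*o)
E
```

```text
now grasp [ 438.4 -340.   248. ] yaw -41.3 t 30.5 w 85.2 q7 -0.2
dp [255.  -62.4  -1. ] twist -0.3 dist 263
xcheck 1.0
[ 439.4 -339.1] 41.3 11 44.4 244 (242, 126)
[ 521.4 -333.6] 40.9 17 41.9 267 (220, 143)
[ 443.1 -100.6] 128.7 51 42.3 338 (301, 159)
[ 561.5 -106.7] 129.1 15 43.1 335 (262, 184)
[405.1 325.5] 89.1 54 42.2 423 (446, 275)
[474.5 359.3] 89.4 49 42.2 440 (438, 306)
[541.4 364.4] 89.1 58 41.3 460 (419, 329)
```

Request:
arm_command(dp=[[255, -62, 0], [255, -62, 0], [255, -62, 0], [255, -62, 0], [255, -62, 0], [255, -62, 0], [255, -62, 0], [255, -62, 50], [255, -62, 90], [255, -62, 115], [255, -62, 128], [255, -62, 128], [255, -62, 128], [255, -62, 128], [255, -62, 128], [255, -62, 128], [255, -62, 128], [255, -62, 115], [255, -62, 95], [255, -62, 50]], twist=[0, 0, 0, 0, 0, 0, 0, 0, 0, 0, 0, 0, 0, 0, 0, 0, 0, 0, 0, 0], fingers=[0, 0, 0, 0, 0, 0, 0, 0, 0, 0, 0, 0, 255, 255, 255, 255, 255, 255, 255, 255])

```text
time_s: 33.08
tool_pos: [559.6, -107.6, 353.5]
ee_rot: [-0.001, 0.911, 0.413, -0.001]
ft_force: [0.9, -0.4, 0.0]
grip_width: 39.0
```

```bash
python3 plan.py 526,-417,249,-41.5
```

```text
now grasp [ 559.  -107.5  198.5] yaw -41.3 t 33.1 w 39.0 q7 -0.72
dp [-254.5  179.2  -50.5] twist 0.2 dist 311
xcheck 1.0
```

Request:
arm_command(dp=[[0, 0, -50], [-255, 179, -50], [-255, 179, -50], [-255, 179, -50], [-255, 179, -50], [-255, 179, -50], [-255, 179, -50], [-255, 179, -50], [-255, 179, -50], [-255, 179, 10], [-255, 179, 70], [-255, 179, 125], [-255, 179, 150], [-255, 179, 162], [-255, 179, 162], [-255, 179, 162], [-255, 179, 162]], twist=[0, 0, 0, 0, 0, 0, 0, 0, 0, 0, 0, 0, 0, 0, 0, 0, 0], fingers=[255, 255, 255, 255, 255, 255, 255, 255, 255, 255, 255, 255, 255, 255, 255, 255, 255])

```text
time_s: 35.2
tool_pos: [527.0, -417.5, 193.2]
ee_rot: [0.001, 0.911, 0.413, 0.0]
ft_force: [-0.4, -0.2, 0.4]
grip_width: 38.7
```

```bash
python3 plan.py 526,-417,36,-41.5; python3 - <<'E'
from h import *
c=robot.capture("scene"); cv2.imwrite("pics/s10.png",c["pixels"][...,::-1])
for o in redtops(c): print(*o)
E
```

```text
now grasp [ 527.3 -417.7   38.2] yaw -41.3 t 35.2 w 38.7 q7 -0.26
dp [-0.3 -1.5  2.2] twist 0.2 dist 1
xcheck 1.0
[ 528.7 -417.9] 45.2 11 44.5 248 (198, 126)
[ 439.9 -339.3] 41.1 8 42.6 245 (242, 126)
[ 520.7 -333.3] 41.0 5 44.1 266 (220, 143)
[ 444.3 -100.2] 129.0 55 42.0 339 (300, 159)
[405.3 325.5] 89.3 58 41.8 438 (446, 275)
[473.7 358.8] 89.2 54 42.0 444 (438, 306)
[541.5 364.3] 89.5 56 41.1 455 (419, 329)
```

Request:
arm_command(dp=[[0, -1, 1], [0, -1, 1], [0, -1, 1], [0, -1, 1], [0, -1, 1], [0, -1, -50], [0, -1, -110], [0, -1, -170], [0, -1, -212], [0, -1, -212], [0, -1, -212]], twist=[0, 0, 0, 0, 0, 0, 0, 0, 0, 0, 0], fingers=[255, 70, 70, 70, 70, 70, 70, 70, 0, 0, 0])

```text
time_s: 36.62
tool_pos: [525.7, -416.6, 402.9]
ee_rot: [-0.0, 0.911, 0.413, -0.0]
ft_force: [-1.0, -0.5, -0.6]
grip_width: 85.7
```

```bash
python3 plan.py 442.2,-100.5,249,-10; python3 - <<'E'
from h import *
for n in("scene","top"):
    c=robot.capture(n); print(n); cv2.imwrite(f"pics/{n}11.png",c["pixels"][...,::-1])
    for o in redtops(c): print(*o)
E
```

```text
now grasp [ 525.6 -416.5  247.9] yaw -41.3 t 36.6 w 85.7 q7 -0.22
dp [ 182.6 -271.1   -1.1] twist -31.3 dist 327
xcheck 1.0
scene
[ 525.9 -416.2] 41.0 21 44.0 259 (200, 127)
[ 439.5 -340.2] 40.8 35 44.9 245 (242, 126)
[ 520.9 -333.7] 41.2 16 43.8 267 (220, 143)
[ 443.6 -100. ] 128.8 49 42.5 342 (300, 158)
[405.2 325.5] 89.1 55 41.2 417 (446, 275)
[474.4 358.9] 89.4 51 41.9 446 (438, 306)
[541.4 364.2] 89.4 58 41.0 455 (419, 328)
top
[539.3 364. ] 89.3 53 41.2 353 (118, 202)
[ 523.9 -415.6] 41.1 21 41.4 293 (443, 216)
[ 517.9 -334.4] 40.5 17 40.6 276 (410, 218)
[472.  358.7] 89.5 53 41.0 350 (118, 231)
[ 441.3 -100.6] 128.9 51 40.0 294 (318, 248)
[ 436.9 -339.4] 41.3 24 40.0 286 (413, 251)
[402.6 325.6] 89.1 55 40.8 323 (131, 261)
```

Request:
arm_command(dp=[[183, -271, 0], [183, -271, 0], [183, -271, 0], [183, -271, 0], [183, -271, 0], [183, -271, 0], [183, -271, 0], [183, -271, 50], [183, -271, 90], [183, -271, 115], [183, -271, 128], [183, -271, 128], [183, -271, 128], [183, -271, 128], [183, -271, 128], [183, -271, 128], [183, -271, 128], [183, -271, 115], [183, -271, 95], [183, -271, 50]], twist=[-31, -31, -31, -31, -31, -31, -31, -31, -31, -31, -31, -31, -31, -31, -31, -31, -31, -31, -31, -31], fingers=[0, 0, 0, 0, 0, 0, 0, 0, 0, 0, 0, 0, 255, 255, 255, 255, 255, 255, 255, 255])

```text
time_s: 39.22
tool_pos: [442.2, -100.3, 354.0]
ee_rot: [-0.001, 0.767, 0.641, -0.001]
ft_force: [0.7, -0.6, 0.3]
grip_width: 39.5
```

```bash
python3 plan.py 444,-422,249,-41.5
```

```text
now grasp [ 441.8 -100.1  199. ] yaw -10.2 t 39.2 w 39.5 q7 -0.06
dp [-316.4   59.4  -50. ] twist 31.3 dist 322
xcheck 1.0
```

Request:
arm_command(dp=[[0, 0, -50], [-316, 59, -50], [-316, 59, -50], [-316, 59, -50], [-316, 59, -50], [-316, 59, -50], [-316, 59, -50], [-316, 59, -50], [-316, 59, -50], [-316, 59, 10], [-316, 59, 70], [-316, 59, 125], [-316, 59, 150], [-316, 59, 162], [-316, 59, 162], [-316, 59, 162], [-316, 59, 162]], twist=[31, 31, 31, 31, 31, 31, 31, 31, 31, 31, 31, 31, 31, 31, 31, 31, 31], fingers=[255, 255, 255, 255, 255, 255, 255, 255, 255, 255, 255, 255, 255, 255, 255, 255, 255])

```text
time_s: 41.35
tool_pos: [445.0, -422.1, 193.1]
ee_rot: [0.001, 0.911, 0.413, 0.0]
ft_force: [-0.9, -1.0, -0.6]
grip_width: 38.9
```

```bash
python3 plan.py 444,-422,36,-41.5; python3 - <<'E'
from h import *
c=robot.capture("scene"); cv2.imwrite("pics/s12.png",c["pixels"][...,::-1])
for o in redtops(c): print(*o)
E
```

```text
now grasp [ 445.2 -422.3   38.1] yaw -41.3 t 41.4 w 38.9 q7 -0.19
dp [-0.5 -1.2  2.1] twist 0.2 dist 1
xcheck 1.0
[ 448.1 -421.8] 45.4 36 44.7 237 (221, 110)
[ 526.4 -415.3] 40.8 5 43.9 256 (200, 127)
[ 439.3 -340.1] 41.1 17 44.2 241 (242, 126)
[ 521.  -333.2] 41.7 17 44.2 268 (220, 143)
[405.7 325.7] 89.2 1 43.6 438 (446, 275)
[474.3 358.8] 89.2 46 42.5 445 (438, 306)
[541.5 364.2] 89.3 57 40.8 456 (419, 329)
```

Request:
arm_command(dp=[[-1, -1, 1], [-1, -1, 1], [-1, -1, 1], [-1, -1, 1], [-1, -1, 1], [-1, -1, -50], [-1, -1, -110], [-1, -1, -170], [-1, -1, -212], [-1, -1, -212], [-1, -1, -212], [-1, -1, -212]], twist=[0, 0, 0, 0, 0, 0, 0, 0, 0, 0, 0, 0], fingers=[255, 70, 70, 70, 70, 70, 70, 70, 0, 0, 0, 0])

```text
time_s: 42.9
tool_pos: [443.0, -421.8, 402.1]
ee_rot: [-0.001, 0.911, 0.413, -0.0]
ft_force: [0.4, -0.1, -0.4]
grip_width: 85.5
```

```bash
python3 - <<'E'
from h import *
for n in("scene","top"):
    c=robot.capture(n); print(n); cv2.imwrite(f"pics/{n}13.png",c["pixels"][...,::-1])
    for o in redtops(c): print(*o)
    P=cloud(c); m=(c["range_z"]>0)&(P[...,2]>98)&(P[...,2]<116)&(P[...,0]>380)&(P[...,0]<720)&(abs(P[...,1])<170)
    k,l,st,_=cv2.connectedComponentsWithStats(m.astype(np.uint8))
    for i in range(1,k):
        if st[i,4]>25: print("neck",np.round(P[l==i].mean(0),1),st[i,4])
E
```

```text
scene
[ 444.3 -421.6] 40.9 20 44.0 242 (222, 111)
[ 526.7 -415.2] 41.2 18 43.8 256 (200, 127)
[ 439.5 -339.6] 40.8 19 42.9 245 (242, 126)
[ 520.9 -333.5] 41.1 14 41.9 265 (220, 143)
[405.3 325.4] 89.3 4 42.8 418 (446, 275)
[474.2 358.7] 89.0 52 41.7 443 (438, 306)
[541.2 364. ] 89.3 57 41.0 459 (419, 329)
neck [445.3 -98.9 106. ] 103
neck [ 562.3 -105.4  106.2] 112
neck [556.4   3.4 106.4] 119
neck [659.3 115.  106.5] 137
top
[539.6 364.2] 89.2 56 41.9 344 (118, 202)
[ 524.1 -416.1] 40.7 19 41.0 294 (443, 216)
[ 518.  -334.2] 40.8 16 40.2 276 (410, 218)
[472.7 358.3] 88.9 59 41.4 346 (118, 231)
[ 441.3 -421.2] 40.7 17 40.2 303 (446, 250)
[ 436.6 -340.1] 40.8 25 41.1 292 (413, 251)
[402.7 325.1] 89.4 0 40.8 329 (131, 261)
neck [655.7 113.6 106.4] 117
neck [ 558.4 -107.4  106.4] 117
neck [552.2   1.6 106.5] 116
neck [ 441.9 -100.5  106.5] 121
```

View pics/scene13.png

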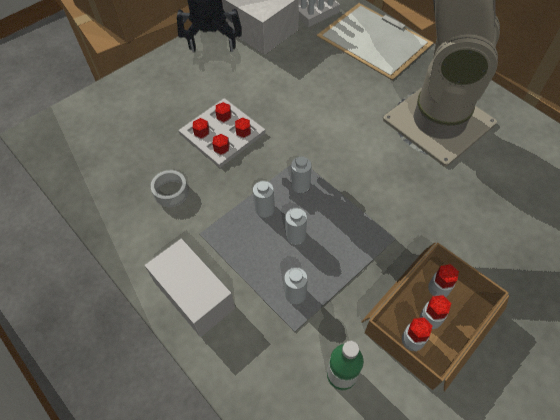

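```bash
python3 -c "
from station import robot
print(robot.sign_off())"
```

```text
the job is handed in; nothing more can be done
None
```

The job is done and handed in at about 43 s of robot time. All three short pots were put in the carton while the four full-height pots were still capped. Then each of the four loose caps was set in its own recess of the cap tray.

My last checks, from the scene and top cameras:
- **Caps:** the tops read about 41 mm, which is what a cap seated on the recess floor should show. Their centres were within about 3 mm of the recess centres I had worked out.
- **Full-height pots:** all four bare necks stood at the expected height (about 106 mm) and within about 2 mm of where the pots started.
- **Short pots:** all three stand inside the carton. One shifted about 28 mm sideways partway through, while the arm was at the tray; it stayed upright and well inside the walls, so I left it.
- **Bottle and tape:** I did not re-measure these at the end, but they look unmoved in the last picture.
- **Robot:** the gripper was open and clear of everything.

The two cameras disagreed by 2–4 mm in x throughout, which is about their stated accuracy. No check failed, and I saw no slackening of the grip.

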